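Trace the weld of a test plate with the pencil probe

TASK

Check the weld on the steel test plate with the slim pencil probe, the straight-handled one of the two tools hanging in the small grey stand (not the stout one with a ball on top). Hold the pencil upright, bring its point down to the end of the weld beside the raised stop bar, and guide the point slowly, at about 3 cm per second, straight along the weld to its other end, keeping it within a centimetre above the weld or just touching it without pressing. Then put the pencil back, upright, in the hole of the stand it came from.

Things in the scene. Friction and masses are not known exactly. Their poses are not given: they have to be found in the camera images.
- pencil_grip (a point): Middle of the handle of the slim pencil probe, 96 mm above its point. Loose, 70 g, 136 mm long, it hangs upright, point down, in a hole of a fixed stand. Its black handle is straight, round, 18 mm in diameter, from 56 to 130 mm above the point, with a blunt end cone above; below it a collar 34 mm wide, 6 mm thick, rests on the stand. z axis up along the pencil; grip it from any side.
- pencil: The pencil probe, origin at its lower point, 10 mm above the bench at the start; z axis up along it. Steel shank 9 mm in diameter, 50 mm long, conical at the point. The grey stand (60 x 150 mm, top 60 mm above the bench) has two holes 21 mm wide, 90 mm apart; the other holds a stout tool with a 25 mm handle and a 36 mm ball, top 144 mm above the bench. Which hangs where varies.
- weld_start (a point): The weld's end beside the stop bar, on top of the bead: a straight rippled bead 140 mm long, 10 mm wide, 2 mm high, between two plates on a fixed dark base 200 x 110 mm. Bead top 20 mm, plates 18 mm above the bench. The bright stop bar (14 x 90 mm, two screw heads, 34 mm above the bench) lies across, 20 mm beyond this end. x axis along the weld to its other end, z up. May lie turned any way.
- weld_end (a point): The weld's other end, which has no bar beside it, on top of the bead, 140 mm along x from weld_start and at the same height; same axes.
There are look-alikes about, which are no part of the job. What is shaped like the pencil but green is not meant.

How it is judged:
On the way, in this order (a step that is already met when the one before it is completed fails the run):
1. the point is at the weld's end beside the stop bar (point within 13 mm of the weld's centre line and 15 mm above it, pencil upright to 17 degrees, slower than 8 cm/s) (x of pencil in the frame of weld_start between -0.014 and 0.014 m and y of pencil in the frame of weld_start between -0.013 and 0.013 m and z of pencil in the frame of weld_start between -0.005 and 0.015 m and angle between pencil's own z axis and vertical below 0.3 rad and linear speed of pencil below 0.08 m/s), for 0.2 s.
2. the point follows the weld's first third (point within 13 mm of the weld's centre line and 15 mm above it, pencil upright to 17 degrees, slower than 8 cm/s) (x of pencil in the frame of weld_start between 0.025 and 0.055 m and y of pencil in the frame of weld_start between -0.013 and 0.013 m and z of pencil in the frame of weld_start between -0.005 and 0.015 m and angle between pencil's own z axis and vertical below 0.3 rad and linear speed of pencil below 0.08 m/s), for 0.2 s.
3. the point follows the weld's middle (point within 13 mm of the weld's centre line and 15 mm above it, pencil upright to 17 degrees, slower than 8 cm/s) (x of pencil in the frame of weld_start between 0.055 and 0.085 m and y of pencil in the frame of weld_start between -0.013 and 0.013 m and z of pencil in the frame of weld_start between -0.005 and 0.015 m and angle between pencil's own z axis and vertical below 0.3 rad and linear speed of pencil below 0.08 m/s), for 0.2 s.
4. the point follows the weld's last third (point within 13 mm of the weld's centre line and 15 mm above it, pencil upright to 17 degrees, slower than 8 cm/s) (x of pencil in the frame of weld_start between 0.085 and 0.115 m and y of pencil in the frame of weld_start between -0.013 and 0.013 m and z of pencil in the frame of weld_start between -0.005 and 0.015 m and angle between pencil's own z axis and vertical below 0.3 rad and linear speed of pencil below 0.08 m/s), for 0.2 s.
5. the point has reached the weld's other end (point within 13 mm of the weld's centre line and 15 mm above it, pencil upright to 17 degrees, slower than 8 cm/s) (x of pencil in the frame of weld_start between 0.126 and 0.154 m and y of pencil in the frame of weld_start between -0.013 and 0.013 m and z of pencil in the frame of weld_start between -0.005 and 0.015 m and angle between pencil's own z axis and vertical below 0.3 rad and linear speed of pencil below 0.08 m/s), for 0.2 s.
At the end, for the whole second after the job is handed in: The pencil hangs again at rest in the hole it came from: middle of its handle within 15 mm of where it was at the start, upright to 10 degrees (distance of pencil_grip from where it was at the start of the episode below 0.015 m and angle between pencil's own z axis and vertical below 0.17 rad and linear speed of pencil below 0.02 m/s); the robot touches nothing.
It fails at once if the pencil is pressed on the test plate with more than 25 N (contact force between pencil and test_plate above 25 N).
It also fails if it takes over 61 s, if anything falls off the work surface, if the arm or the gripper's body presses on something with over 40 N, if the wrist force passes 120 N, or if a joint passes its speed limit or range.

ROBOT

A 7-joint arm with a two-finger parallel gripper is mounted at the origin on a cart in front of the work surface, level with it; the furniture and walls round the work are solid. World frame = base frame: x ahead of the robot, y to its left, z up, the work surface at z = 0. Lengths are in m, angles in rad, forces in N, time in s.
With the tool pointing down it reaches from about 0.4 to 0.75 m from the base axis. Payload 19.5 kg.
Tool frame: the origin (TCP) lies on the centre line of the jaws, within the pads' length; the fingertips stand 19 mm ahead of it and the grasp point (between the pads) is the TCP; z points along the fingers, y is the line along which they close (so a half turn about z gives the same grasp; the last joint's range is limited). The gripper opens to 85 mm and grips with 20 to 120 N. Pads are 22 mm wide; open, the fingers measure 114 mm over their backs; the gripper's body (76 mm by 85 mm) begins 54 mm behind the grasp point. The pads swing forward as they close: fully open they stand 13 mm farther back than shut.
Start: joints at [-1.143, 0.707, -0.028, 1.485, 0.022, 0.951, -0.075], TCP at [0.26, 0.513, 0.25] pointing down, gripper open.
Joint ranges: [-2.71, 2.71], [-0.32, 2.16], [-1.57, 1.52], [0, 2.45], [-1.46, 4.6], [0, 2.02], [-2.83, 2.83]. Speed limits (rad/s): [1.89, 1.89, 2.57, 2.57, 3.01, 3.01, 3.01].

INTERFACE

Orientations are given as a unit quaternion [w, x, y, z].
In Python, from bench import manip gives the robot as it stands.
- The arm moves only by the tool jog_arm, never from a script. Its argument "series" is a list of rows, each a list of 7 numbers: the shift along the tool's x, y, z in mm, then the turn, a rotation vector about the tool's x, y, z in rad, then the finger opening in mm, from 0 to 85.4. A call has 1 to 20 rows; each row shifts and turns the commanded pose from where the row before left it, along the tool's axes as they then stand; what a row does not reach is not made up. A row lasts 1/10 s, in which the tool goes at most 50 mm and 8.59 degrees, less where a joint would pass 70% of its speed; a pose out of reach is approached as far as the arm can. A call with a gripper value outside its range is refused whole. The fingers move at their own pace and stop on an object; "force" is the grip in N (left out, the last holds). Time passes only in rows, so rows that do not move let the fingers close. It gives the time, the measured TCP pose, the force, the opening and the grip force at its end, in the units of the state.
- manip.state(): the state, without advancing time (a new reading comes with each control period).
- manip.get_image(name): name is "side" or "top" or "wrist"; returns the picture (400x640x3 uint8, blue, green, red); there is no depth.
- manip.get_calibration(name): a dict with "fx", "fy", "cx", "cy" (pixels), "k1" (the pictures are not rectified: a ray, as slopes to the right and down, at radius r is drawn at 1 + k1 r^2 times it, then the intrinsics apply), "pose" (4x4, takes a point from camera to world coordinates). Camera axes: x right, y down, z forward; pixel columns grow to the right and rows downward; lengths in m; the calibration is good to about 2 mm. A picture is of the moment at which its call begins: read the wrist's pose just before it. get_calibration takes no time and is no camera call; for the wrist camera it gives the pose at the moment of the call.
- manip.hand_in(): hands the job in; it is judged then, once.
Trained networks look in the newest picture that a camera, given by its name, has taken for a name from the list of things; names that differ only in an ending like _2 or _b are one class to them, and where a whole thing is asked for, a point or a joint stands for the part that bears it (a point fixed in the world has none). Each returns a list of dicts, best first, with "p" (0 to 1); they miss things now and then, are a little off and sometimes report something else, mostly with a low value. They report only what shows in the picture. A call takes as long as a camera call. They do not tell look-alikes from the thing itself.
- manip.recognise(camera, target): "box" ([centre column, centre row, width, height] in pixels, round what is visible of it).
The state is a dict: "clock": time; "q": joint angles; "dq": joint speeds; "tau": joint torques, N m; "ee_pos": TCP position; "orientation": TCP orientation; "contact_force": force on the tool from outside, world axes, zero at the start; "moment": the same for the moment, N m; "finger_gap": opening from 0.0 (shut) to 1.0 (fully open); "finger_force": force on a finger pad.
Only numpy, scipy, OpenCV 4.12 (cv2) and the standard library are available. Lean on these libraries where they do the work, as an engineer would, in place of code of your own. Each camera call takes 0.05 s, during which the arm holds its last target. There are 200 camera calls.

## Working session

There is one attempt and no reset: what is moved stays moved. The work goes in short steps, Python scripts to look and compute and a tool call to move; the robot and the scene stay as the last step left them, time stands still between calls to the robot, and variables do not carry over. Pictures are saved under pics/ and viewed, at most 10 in all, crops included, and the job is handed in when it is done.

Besides the shell and the picture viewer there is one more tool, called after "Request:" by a JSON object that holds its "method" and its "body", one argument or row to a line. jog_arm: Moves the arm, as the interface text tells. Its arguments: {"type":"object","properties":{"series":{"type":"array","items":{"type":"array","items":{"type":"number"}}},"force":{"type":"number"}},"required":["series"]}

```bash
mkdir -p pics; ls; cat > h.py <<'E'
import numpy as np, cv2
from bench import manip
from scipy.spatial.transform import Rotation as R
def ray(c,u,v):
    k=manip.get_calibration(c) if isinstance(c,str) else c
    d=np.array([(u-k['cx'])/k['fx'],(v-k['cy'])/k['fy']]); s=d.copy()
    for _ in range(20): s=d/(1+k['k1']*(s@s))
    P=np.array(k['pose']); r=P[:3,:3]@np.array([s[0],s[1],1]); return P[:3,3],r
def atz(c,u,v,z):
    o,r=ray(c,u,v); return o+r*(z-o[2])/r[2]
def proj(c,p):
    k=manip.get_calibration(c) if isinstance(c,str) else c
    P=np.array(k['pose']); q=P[:3,:3].T@(np.array(p)-P[:3,3]); s=q[:2]/q[2]; s=s*(1+k['k1']*(s@s))
    return np.array([k['fx']*s[0]+k['cx'],k['fy']*s[1]+k['cy']])
def Rt():
    w,x,y,z=manip.state()['orientation']; return R.from_quat([x,y,z,w]).as_matrix()
E
python3 - <<'E'
from h import *
for c in ['top','side']:
    im=manip.get_image(c); cv2.imwrite(f'pics/{c}0.png',im)
    for t in ['pencil','pencil_grip','weld_start','weld_end']:
        print(c,t,[(np.round(d['box']).tolist(),round(d['p'],2)) for d in manip.recognise(c,t)][:4])
print(np.round(Rt(),3), manip.state()['clock'])
print(np.round(manip.get_calibration('top')['pose'],2),np.round(manip.get_calibration('side')['pose'],2))
E
```

```text
pics
top pencil [([402.0, 200.0, 15.0, 14.0], 0.72), ([433.0, 176.0, 15.0, 16.0], 0.55)]
top pencil_grip [([435.0, 176.0, 16.0, 17.0], 0.61), ([406.0, 200.0, 14.0, 16.0], 0.51)]
top weld_start [([287.0, 202.0, 78.0, 66.0], 0.93)]
top weld_end [([286.0, 203.0, 79.0, 66.0], 0.88)]
side pencil [([383.0, 239.0, 10.0, 29.0], 0.73), ([444.0, 255.0, 40.0, 11.0], 0.65)]
side pencil_grip [([382.0, 239.0, 17.0, 30.0], 0.56), ([441.0, 256.0, 41.0, 19.0], 0.54)]
side weld_start [([280.0, 205.0, 63.0, 62.0], 0.91)]
side weld_end [([279.0, 206.0, 60.0, 57.0], 0.88)]
[[-0.892  0.453 -0.   ]
 [ 0.453  0.892 -0.   ]
 [ 0.    -0.    -1.   ]] 0.5
[[-0.01 -0.99  0.14  0.37]
 [-1.    0.01 -0.01 -0.06]
 [ 0.01 -0.14 -0.99  1.31]
 [ 0.    0.    0.    1.  ]] [[ 0.58 -0.61  0.54 -0.1 ]
 [-0.81 -0.43  0.39 -0.55]
 [-0.01 -0.67 -0.74  0.98]
 [ 0.    0.    0.    1.  ]]
```

View pics/top0.png

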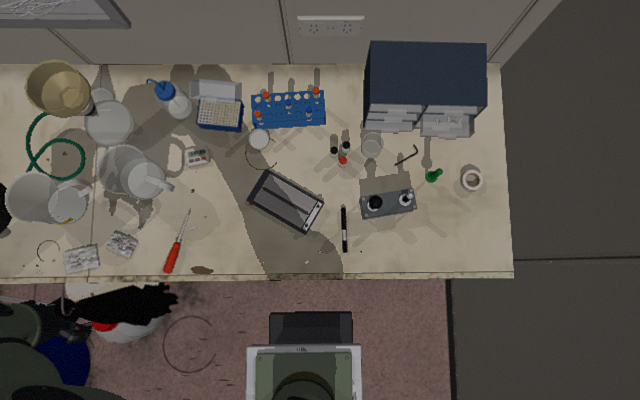

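View pics/side0.png

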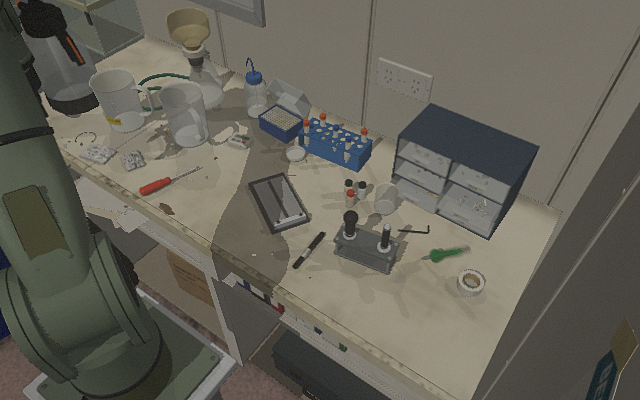

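The top view shows the stand at (387,200), with the ball tool in its left hole (375,202) and the slim pencil in its right hole (405,199). The test plate is at (286,201), with the bright stop bar at its lower-right end (313,216). The pen at (344,228) and the green tool at (433,175) are look-alikes. I'll enlarge both regions for exact pixels.

```bash
python3 - <<'E'
from h import *
a=cv2.imread('pics/top0.png'); b=cv2.imread('pics/side0.png')
f=lambda im,x,y:cv2.resize(im[y:y+75,x:x+100],(400,300),interpolation=cv2.INTER_CUBIC)
cv2.imwrite('pics/z0.png',np.vstack([np.hstack([f(a,240,160),f(a,340,160)]),np.hstack([f(b,235,165),f(b,325,200)])]))
print(atz('top',404,197,.14),atz('side',386.5,228,.14),atz('top',404,204,.06))
print(atz('top',287,202,.02),atz('top',313,216,.034), atz('side',280,205,.02))
E
```

```text
[ 0.54288173 -0.27003062  0.14      ] [ 0.54214926 -0.28724347  0.14      ] [ 0.53506629 -0.28394662  0.06      ]
[0.5491322  0.04444282 0.02      ] [ 0.50659885 -0.030118    0.034     ] [0.53715926 0.02714469 0.02      ]
```

View pics/z0.png

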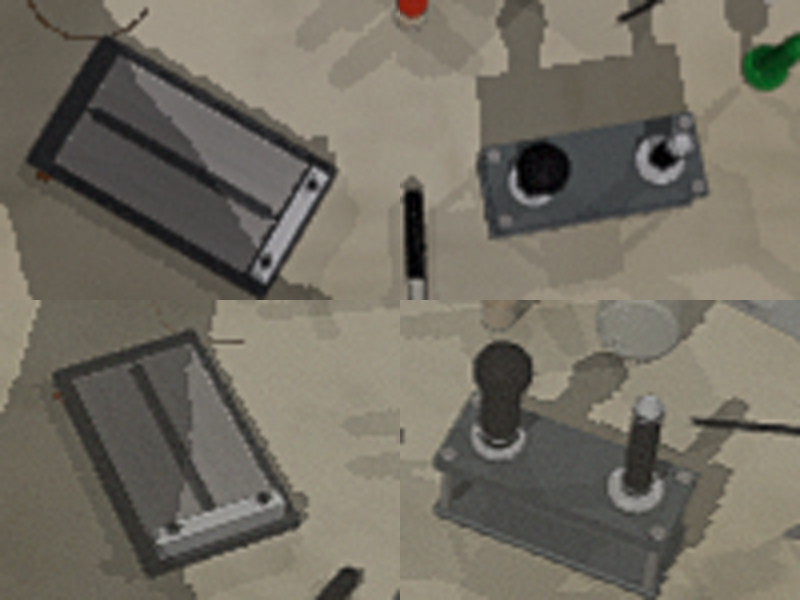

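The zoom shows the top-view weld from the bar end (308.7,214) to the far end (263,188). The side view shows it from (287.5,217) to (269,182). The pencil's tip cone is at top (410.5,195.8) and side (387.2,225.5), and its collar is at top (405,199.5) and side (383.8,247).

```bash
python3 - <<'E'
from h import *
for n,c,u,v,z in [('ws','top',308.7,214,.02),('ws','side',287.5,217,.02),('we','top',263,188,.02),('we','side',269,182,.02),('pt','top',410.5,195.8,.146),('pt','side',387.2,225.5,.146),('pc','top',405,199.5,.066),('pc','side',383.8,247,.066),
 ('ball','top',340+543/4-100*0,160+168/4,.126)]:
    if n=='ball': u=340+143/4
    print(n,c,np.round(atz(c,u,v,z),4))
s=manip.state(); print(s['ee_pos'],s['clock'],s['finger_gap'],manip.get_calibration('wrist'))
print(Rt().T@(np.array([.54,-.278,.25])-s['ee_pos']))
E
```

```text
ws top [ 0.514  -0.0176  0.02  ]
ws side [ 0.5151 -0.0157  0.02  ]
we top [0.5904 0.1135 0.02  ]
we side [0.588  0.1071 0.02  ]
pt top [ 0.545  -0.2859  0.146 ]
pt side [ 0.5448 -0.2868  0.146 ]
pc top [ 0.5468 -0.2861  0.066 ]
pc side [ 0.5441 -0.2876  0.066 ]
ball top [ 0.5323 -0.1976  0.126 ]
[0.26029991 0.51268391 0.25024833] 0.5 0.9986272513638149 {'fx': 356.7830040938852, 'fy': 356.7830040938852, 'cx': 322.06820290023364, 'cy': 196.45218291154237, 'k1': -0.03898619216513826, 'pose': array([[ 4.52897186e-01,  8.44933028e-01,  2.84556352e-01,
         1.86667484e-01],
       [ 8.91562678e-01, -4.29080618e-01, -1.44933831e-01,
         5.49687335e-01],
       [-3.61765426e-04,  3.19339947e-01, -9.47640157e-01,
         3.73782565e-01],
       [ 0.00000000e+00,  0.00000000e+00,  0.00000000e+00,
         1.00000000e+00]])}
[-6.07369607e-01 -5.78372979e-01  3.14940809e-04]
```

Request:
{"method": "jog_arm", "body": {
  "series": [
    [-34, -25.5, 0, 0, 0, 0, 85],
    [-34, -25.5, 0, 0, 0, 0, 85],
    [-34, -25.5, 0, 0, 0, 0, 85],
    [-34, -25.5, 0, 0, 0, 0, 85],
    [-34, -25.5, 0, 0, 0, 0, 85],
    [-34, -25.5, 0, 0, 0, 0, 85],
    [-34, -25.5, 0, 0, 0, 0, 85],
    [-34, -25.5, 0, 0, 0, 0, 85],
    [-34, -25.5, 0, 0, 0, 0, 85],
    [-34, -25.5, 0, 0, 0, 0, 85],
    [0, 0, 0, 0, 0, 0.1375, 85],
    [0, 0, 0, 0, 0, 0.1375, 85],
    [0, 0, 0, 0, 0, 0.1375, 85],
    [0, 0, 0, 0, 0, 0.1375, 85],
    [0, 0, 0, 0, 0, 0.1375, 85],
    [0, 0, 0, 0, 0, 0.1375, 85],
    [0, 0, 0, 0, 0, 0.1375, 85],
    [0, 0, 0, 0, 0, 0.138, 85]
  ],
  "force": 40
}}

```text
clock: 2.3
ee_pos: [0.4481, 0.1314, 0.2504]
orientation: [0.0, 0.709, 0.705, 0.0]
contact_force: [1.0, 0.7, 0.2]
finger_gap: 0.994
finger_force: 0.0
```

Request:
{"method": "jog_arm", "body": {
  "series": [
    [-22, 27, 0, 0, 0, 0, 85],
    [-22, 27, 0, 0, 0, 0, 85],
    [-22, 27, 0, 0, 0, 0, 85],
    [0, 0, 0, 0, 0, 0, 85],
    [0, 0, 0, 0, 0, 0, 85]
  ]
}}

```text
clock: 2.8
ee_pos: [0.529, 0.0652, 0.2501]
orientation: [-0.0, 0.707, 0.707, -0.0]
contact_force: [-0.5, 1.0, 0.4]
finger_gap: 0.997
finger_force: 0.0
```

```bash
python3 - <<'E'
from h import *
import json
k=manip.get_calibration('wrist'); k['pose']=np.array(k['pose']).tolist(); json.dump(k,open('k1.json','w'))
im=manip.get_image('wrist'); cv2.imwrite('pics/w1.png',im)
print(manip.state()['ee_pos'])
for p in [(.5145,-.0167,.02),(.589,.110,.02)]: print(proj(k,p))
E
```

```text
[0.52867888 0.06577857 0.25017869]
[309.15499793 235.39986044]
[383.99257649 116.66943426]
```

View pics/w1.png

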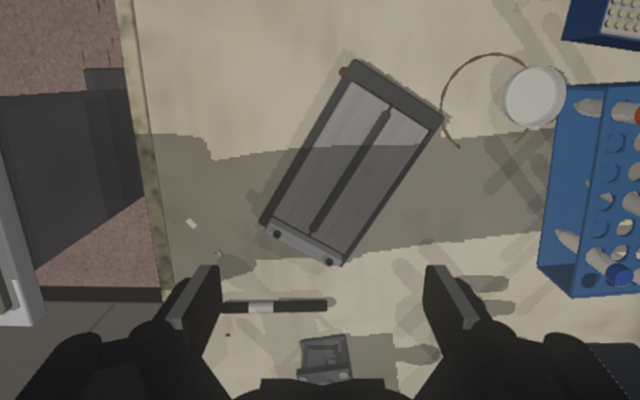

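The wrist view shows the plate clearly. The weld runs from the bar end at (312,233) to the far end at (389,109), and the stop bar is at (302,247).

```bash
python3 - <<'E'
from h import *
import json
k=json.load(open('k1.json'))
a=atz(k,312,233,.02);b=atz(k,389,109,.02);print(a,b,np.linalg.norm(b-a),(b-a)/np.linalg.norm(b-a))
# bead in image: sharpen from the picture
g=cv2.cvtColor(cv2.imread('pics/w1.png'),6)
for f in [.1,.3,.5,.7,.9]:
    c=np.array([312,233])*(1-f)+np.array([389,109])*f; n=np.array([.85,.527]); t=np.arange(-12,13)
    print(f,[int(g[int(round(c[1]+n[1]*s)),int(round(c[0]+n[0]*s))]) for s in t])
E
```

```text
[ 0.51761844 -0.01384991  0.02      ] [0.59348665 0.11733634 0.02      ] 0.15154477402857755 [0.50063234 0.86566002 0.        ]
0.1 [87, 86, 86, 87, 89, 79, 64, 51, 49, 51, 52, 53, 53, 55, 57, 71, 89, 93, 91, 90, 90, 90, 91, 90, 90]
0.3 [87, 85, 84, 84, 87, 85, 66, 50, 48, 48, 50, 50, 51, 52, 55, 67, 79, 88, 89, 88, 88, 89, 88, 88, 87]
0.5 [88, 87, 86, 86, 87, 85, 78, 62, 50, 51, 52, 52, 53, 52, 52, 63, 75, 90, 90, 89, 88, 87, 88, 88, 87]
0.7 [127, 125, 123, 124, 124, 123, 109, 74, 74, 55, 56, 53, 54, 53, 54, 55, 59, 85, 91, 92, 91, 89, 89, 91, 88]
0.9 [129, 128, 128, 126, 126, 127, 126, 104, 83, 70, 71, 70, 70, 68, 67, 69, 105, 125, 130, 131, 130, 128, 126, 127, 126]
```

Request:
{"method": "jog_arm", "body": {
  "series": [
    [-35, 1.6, 0, 0, 0, 0, 85],
    [-35, 1.6, 0, 0, 0, 0, 85],
    [-35, 1.6, 0, 0, 0, 0, 85],
    [-35, 1.6, 0, 0, 0, 0, 85],
    [-35, 1.6, 0, 0, 0, 0, 85],
    [-35, 1.6, 0, 0, 0, 0, 85],
    [-35, 1.6, 0, 0, 0, 0, 85],
    [-35, 1.6, 0, 0, 0, 0, 85],
    [-35, 1.6, 0, 0, 0, 0, 85],
    [-37, 1.8, 0, 0, 0, 0, 85],
    [0, 0, 0, 0, 0, 0, 85],
    [0, 0, 0, 0, 0, 0, 85]
  ]
}}

```text
clock: 4.05
ee_pos: [0.5454, -0.286, 0.2502]
orientation: [-0.0, 0.707, 0.707, 0.0]
contact_force: [0.5, 1.3, 0.2]
finger_gap: 0.997
finger_force: 0.0
```

```bash
python3 - <<'E'
from h import *
import json
k=manip.get_calibration('wrist'); k['pose']=np.array(k['pose']).tolist(); json.dump(k,open('k2.json','w'))
im=manip.get_image('wrist'); cv2.imwrite('pics/w2.png',im)
print(manip.state()['ee_pos'])
for p in [(.545,-.2865,.146),(.545,-.2865,.066)]: print(proj(k,p))
E
```

```text
[ 0.54562659 -0.28525062  0.25032894]
[322.17571736 204.43596432]
[322.11423112 173.93543909]
```

View pics/w2.png

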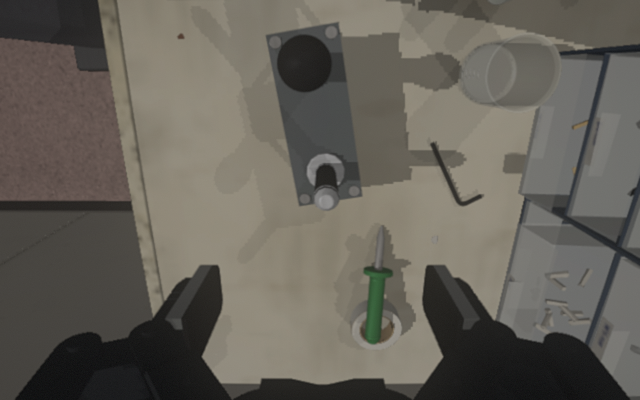

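The wrist view shows the pencil's tip cone at (326,197) and its collar at (325,168), between the fingers. The ball tool is at (304,62) and the green look-alike is lying at (376,300).

```bash
python3 - <<'E'
from h import *
import json
k=json.load(open('k2.json')); print(atz(k,326,199,.143),atz(k,325,169,.066))
k=json.load(open('k1.json'))
# screws, plate/base corners seen in w1
for n,u,v,z in [('screw1',277,234,.034),('screw2',327,261,.034),('base1',352,60,.012),('base2',443,121,.012),('base3',260,222,.012),('base4',343,266,.012)]: print(n,atz(k,u,v,z))
im=cv2.imread('pics/w1.png')[50:275,240:460]
cv2.imwrite('pics/z1.png',cv2.resize(im,None,fx=2.6,fy=2.6,interpolation=cv2.INTER_CUBIC))
E
```

```text
[ 0.5476169  -0.28363023  0.143     ] [ 0.547559   -0.28197339  0.066     ]
screw1 [ 0.48155391 -0.00862199  0.034     ]
screw2 [ 0.53379187 -0.04029897  0.034     ]
base1 [0.55714409 0.1623544  0.012     ]
base2 [0.65004197 0.1051087  0.012     ]
base3 [ 0.4604261  -0.00430149  0.012     ]
base4 [ 0.55249958 -0.05891496  0.012     ]
```

View pics/z1.png

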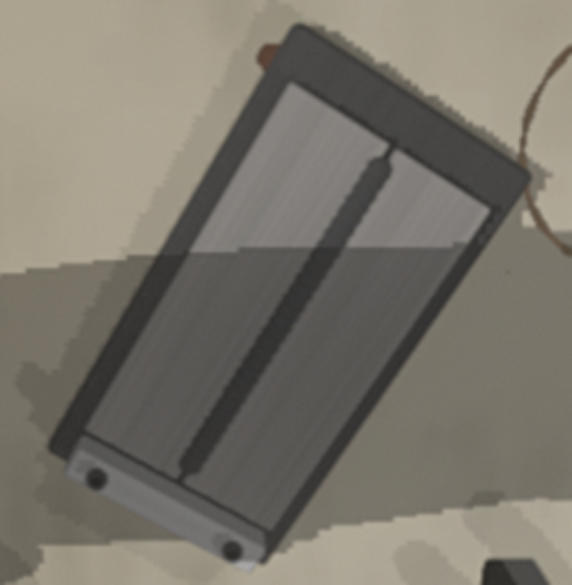

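The enlargement shows the bead proper from (313.5,230) to (386.5,111.5), with a narrow gap line beyond each end.

```bash
python3 - <<'E'
from h import *
import json
k=json.load(open('k1.json'))
a=atz(k,313.5,230,.02);b=atz(k,386.5,111.5,.02);print(a,b,np.linalg.norm(b-a),(b-a)/np.linalg.norm(b-a))
E
```

```text
[ 0.51927376 -0.01030587  0.02      ] [0.59118501 0.11495207 0.02      ] 0.1444326151605346 [0.49788787 0.86724141 0.        ]
```

Request:
{"method": "jog_arm", "body": {
  "series": [
    [2, 1, 0, 0, 0, 0, 85],
    [0, 0, 18, 0, 0, 0, 85],
    [0, 0, 18, 0, 0, 0, 85],
    [0, 0, 18, 0, 0, 0, 85],
    [0, 0, 18, 0, 0, 0, 85],
    [0, 0, 18, 0, 0, 0, 85],
    [0, 0, 18, 0, 0, 0, 85],
    [0, 0, 18, 0, 0, 0, 85],
    [0, 0, 17, 0, 0, 0, 85],
    [0, 0, 0, 0, 0, 0, 85],
    [0, 0, 0, 0, 0, 0, 85]
  ]
}}

```text
clock: 5.2
ee_pos: [0.5468, -0.2839, 0.108]
orientation: [0.0, 0.707, 0.708, 0.0]
contact_force: [0.4, 0.3, 1.2]
finger_gap: 0.995
finger_force: 0.0
```

```bash
python3 - <<'E'
from h import *
im=manip.get_image('wrist'); cv2.imwrite('pics/w3.png',im)
E
```

```text
(no output)
```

View pics/w3.png

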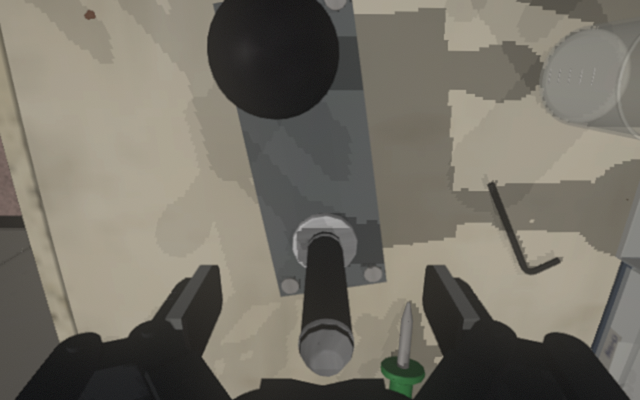

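The pencil stands centred between the pads, with its top cone at (326,350) and its collar at (324,243). I'll close now.

Request:
{"method": "jog_arm", "body": {
  "series": [
    [0, 0, 0, 0, 0, 0, 40],
    [0, 0, 0, 0, 0, 0, 30],
    [0, 0, 0, 0, 0, 0, 24],
    [0, 0, 0, 0, 0, 0, 20],
    [0, 0, 0, 0, 0, 0, 16],
    [0, 0, 0, 0, 0, 0, 12],
    [0, 0, 0, 0, 0, 0, 10],
    [0, 0, 0, 0, 0, 0, 10],
    [0, 0, 0, 0, 0, 0, 10],
    [0, 0, 0, 0, 0, 0, 10]
  ],
  "force": 40
}}

```text
clock: 6.25
ee_pos: [0.5464, -0.2846, 0.1073]
orientation: [0.0, 0.707, 0.707, -0.0]
contact_force: [0.4, 0.1, 2.4]
finger_gap: 0.197
finger_force: 39.0
```

```bash
python3 - <<'E'
from h import *
k=manip.get_calibration('wrist'); im=manip.get_image('wrist'); s=manip.state()
print(s['ee_pos'],s['finger_gap'],s['finger_force'],s['contact_force'])
g=cv2.cvtColor(im,6)
cv2.imwrite('pics/w4.png',im)
print(proj(k,(s['ee_pos'][0],s['ee_pos'][1],.066)))
E
```

```text
[ 0.54641558 -0.2845947   0.10737832] 0.1961745351378482 38.96479368209839 [0.31652592 1.35795572 1.81091865]
[322.92542927 245.24324531]
```

View pics/w4.png

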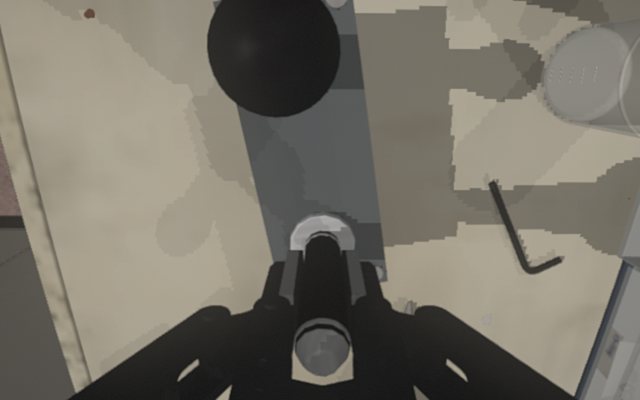

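Request:
{"method": "jog_arm", "body": {
  "series": [
    [0, 0, -5, 0, 0, 0, 10],
    [0, 0, -8, 0, 0, 0, 10],
    [0, 0, -8, 0, 0, 0, 10],
    [0, 0, -8, 0, 0, 0, 10],
    [0, 0, -8, 0, 0, 0, 10],
    [0, 0, -8, 0, 0, 0, 10],
    [0, 0, -15, 0, 0, 0, 10],
    [0, 0, -20, 0, 0, 0, 10],
    [0, 0, -20, 0, 0, 0, 10],
    [0, 0, -20, 0, 0, 0, 10],
    [0, 0, -20, 0, 0, 0, 10],
    [0, 0, -20, 0, 0, 0, 10],
    [0, 0, -20, 0, 0, 0, 10],
    [0, 0, 0, 0, 0, 0, 10]
  ]
}}

```text
clock: 7.7
ee_pos: [0.5469, -0.285, 0.29]
orientation: [0.002, 0.707, 0.707, 0.001]
contact_force: [-0.3, 0.7, 0.0]
finger_gap: 0.198
finger_force: 39.0
```

Request:
{"method": "jog_arm", "body": {
  "series": [
    [10, -1, 0, 0, 0, 0, 10],
    [20, -2, 0, 0, 0, 0, 10],
    [24, -2.4, 0, 0, 0, 0, 10],
    [24, -2.4, 0, 0, 0, 0, 10],
    [24, -2.4, 0, 0, 0, 0, 10],
    [24, -2.4, 0, 0, 0, 0, 10],
    [24, -2.4, 0, 0, 0, 0, 10],
    [24, -2.4, 0, 0, 0, 0, 10],
    [24, -2.4, 0, 0, 0, 0, 10],
    [24, -2.4, 0, 0, 0, 0, 10],
    [24, -2.4, 0, 0, 0, 0, 10],
    [18, -2, 0, 0, 0, 0, 10],
    [10, -1, 0, 0, 0, 0, 10],
    [0, 0, 20, 0, 0, 0, 10],
    [0, 0, 20, 0, 0, 0, 10],
    [0, 0, 20, 0, 0, 0, 10],
    [0, 0, 20, 0, 0, 0, 10],
    [0, 0, 20, 0, 0, 0, 10],
    [0, 0, 0, 0, 0, 0, 10],
    [0, 0, 0, 0, 0, 0, 10]
  ]
}}

```text
clock: 9.7
ee_pos: [0.5185, -0.0107, 0.1876]
orientation: [-0.0, 0.707, 0.707, -0.0]
contact_force: [-0.1, 0.1, -0.0]
finger_gap: 0.2
finger_force: 39.1
```

```bash
python3 - <<'E'
from h import *
import json
s=manip.state(); e=np.array(s['ee_pos']); print(e,s['clock'],s['finger_gap'],np.round(Rt(),3).tolist())
k=manip.get_calibration('wrist'); im=manip.get_image('wrist'); k['pose']=np.array(k['pose']).tolist(); json.dump(k,open('k5.json','w'))
cv2.imwrite('pics/w5.png',im)
print('tip exp',proj(k,e-[0,0,.097]),'ws',proj(k,(.5186,-.0107,.02)),'we',proj(k,(.5884,.1107,.02)))
E
```

```text
[ 0.51853729 -0.010707    0.18759424] 9.7 0.2000192404788903 [[-0.0, 1.0, -0.001], [1.0, 0.0, -0.0], [-0.0, -0.001, -1.0]]
tip exp [322.79953775 207.32173265] ws [322.70819464 178.27178251] we [416.23203049  21.84171226]
```

View pics/w5.png

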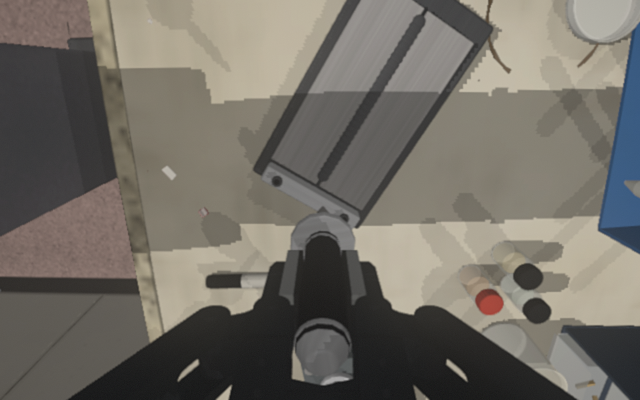

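The bead's start shows at (321,180) and its end at about (420,18), matching the predictions (323,178) and (416,22). The pencil tip is seen at about (322,211). I'll descend to 5 mm above the start.

Request:
{"method": "jog_arm", "body": {
  "series": [
    [0, 0, 10, 0, 0, 0, 10],
    [0, 0, 13, 0, 0, 0, 10],
    [0, 0, 12, 0, 0, 0, 10],
    [0, 0, 10, 0, 0, 0, 10],
    [0, 0, 6, 0, 0, 0, 10],
    [0, 0, 5, 0, 0, 0, 10],
    [0, 0, 4, 0, 0, 0, 10],
    [0, 0, 3, 0, 0, 0, 10],
    [0, 0, 2, 0, 0, 0, 10],
    [0, 0, 0, 0, 0, 0, 10],
    [0, 0, 0, 0, 0, 0, 10],
    [0, 0, 0, 0, 0, 0, 10],
    [0, 0, 0, 0, 0, 0, 10],
    [0, 0, 0, 0, 0, 0, 10]
  ]
}}

```text
clock: 11.15
ee_pos: [0.5187, -0.0106, 0.1224]
orientation: [0.0, 0.707, 0.707, -0.0]
contact_force: [0.2, 0.2, -0.8]
finger_gap: 0.195
finger_force: 39.1
```

```bash
python3 - <<'E'
from h import *
ims=[]
for c,(x,y) in {'side':(235,165),'top':(240,160)}.items():
    im=manip.get_image(c); ims.append(cv2.resize(im[y:y+75,x:x+100],(400,300),interpolation=cv2.INTER_CUBIC))
cv2.imwrite('pics/z5.png',np.hstack(ims))
s=manip.state(); print(s['ee_pos'],s['contact_force'],s['clock'])
E
```

```text
[ 0.51870535 -0.01056758  0.12234957] [ 0.31503751 -0.17889174  0.40037655] 11.25
```

View pics/z5.png

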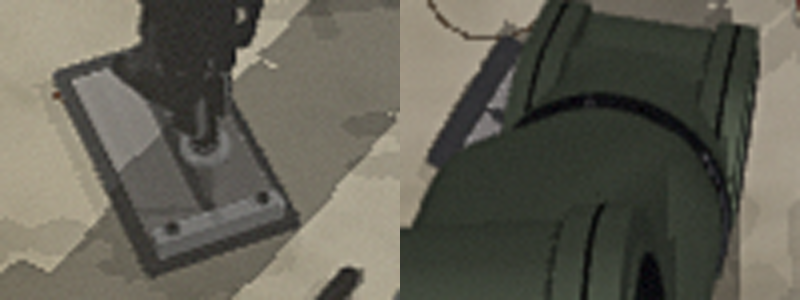

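The side view shows the tip just above the bead's end beside the stop bar, about (208,205) in the crop, with no contact force. I'll trace the weld at 3 cm/s.

Request:
{"method": "jog_arm", "body": {
  "series": [
    [2.6, 1.5, 0, 0, 0, 0, 10],
    [2.6, 1.5, 0, 0, 0, 0, 10],
    [2.6, 1.5, 0, 0, 0, 0, 10],
    [2.6, 1.5, 0, 0, 0, 0, 10],
    [2.6, 1.5, 0, 0, 0, 0, 10],
    [2.6, 1.5, 0, 0, 0, 0, 10],
    [2.6, 1.5, 0, 0, 0, 0, 10],
    [2.6, 1.5, 0, 0, 0, 0, 10],
    [2.6, 1.5, 0, 0, 0, 0, 10],
    [2.6, 1.5, 0, 0, 0, 0, 10],
    [2.6, 1.5, 0, 0, 0, 0, 10],
    [2.6, 1.5, 0, 0, 0, 0, 10],
    [2.6, 1.5, 0, 0, 0, 0, 10],
    [2.6, 1.5, 0, 0, 0, 0, 10],
    [2.6, 1.5, 0, 0, 0, 0, 10],
    [2.6, 1.5, 0, 0, 0, 0, 10],
    [2.6, 1.5, 0, 0, 0, 0, 10],
    [2.6, 1.5, 0, 0, 0, 0, 10],
    [2.6, 1.5, 0, 0, 0, 0, 10],
    [2.6, 1.5, 0, 0, 0, 0, 10]
  ]
}}

```text
clock: 13.25
ee_pos: [0.5488, 0.0417, 0.1223]
orientation: [0.0, 0.707, 0.707, -0.0]
contact_force: [0.4, 0.2, -1.5]
finger_gap: 0.199
finger_force: 39.1
```

Request:
{"method": "jog_arm", "body": {
  "series": [
    [2.6, 1.5, 0, 0, 0, 0, 10],
    [2.6, 1.5, 0, 0, 0, 0, 10],
    [2.6, 1.5, 0, 0, 0, 0, 10],
    [2.6, 1.5, 0, 0, 0, 0, 10],
    [2.6, 1.5, 0, 0, 0, 0, 10],
    [2.6, 1.5, 0, 0, 0, 0, 10],
    [2.6, 1.5, 0, 0, 0, 0, 10],
    [2.6, 1.5, 0, 0, 0, 0, 10],
    [2.6, 1.5, 0, 0, 0, 0, 10],
    [2.6, 1.5, 0, 0, 0, 0, 10],
    [2.6, 1.5, 0, 0, 0, 0, 10],
    [2.6, 1.5, 0, 0, 0, 0, 10],
    [2.6, 1.5, 0, 0, 0, 0, 10],
    [2.6, 1.5, 0, 0, 0, 0, 10],
    [2.6, 1.5, 0, 0, 0, 0, 10],
    [2.6, 1.5, 0, 0, 0, 0, 10],
    [2.6, 1.5, 0, 0, 0, 0, 10],
    [2.6, 1.5, 0, 0, 0, 0, 10],
    [2.6, 1.5, 0, 0, 0, 0, 10],
    [2.6, 1.5, 0, 0, 0, 0, 10]
  ]
}}

```text
clock: 15.25
ee_pos: [0.5787, 0.0937, 0.1223]
orientation: [0.0, 0.707, 0.707, -0.0]
contact_force: [0.9, -0.2, -0.8]
finger_gap: 0.201
finger_force: 39.1
```

Request:
{"method": "jog_arm", "body": {
  "series": [
    [2.6, 1.5, 0, 0, 0, 0, 10],
    [2.6, 1.5, 0, 0, 0, 0, 10],
    [2.6, 1.5, 0, 0, 0, 0, 10],
    [2.6, 1.5, 0, 0, 0, 0, 10],
    [2.6, 1.5, 0, 0, 0, 0, 10],
    [2.6, 1.5, 0, 0, 0, 0, 10],
    [2.6, 1.5, 0, 0, 0, 0, 10],
    [0, 0, 0, 0, 0, 0, 10],
    [0, 0, 0, 0, 0, 0, 10],
    [0, 0, 0, 0, 0, 0, 10],
    [0, 0, 0, 0, 0, 0, 10],
    [0, 0, 0, 0, 0, 0, 10]
  ]
}}

```text
clock: 16.45
ee_pos: [0.5891, 0.1115, 0.1223]
orientation: [0.0, 0.707, 0.707, -0.0]
contact_force: [0.2, 0.4, -0.7]
finger_gap: 0.202
finger_force: 39.1
```

Request:
{"method": "jog_arm", "body": {
  "series": [
    [0, 0, -5, 0, 0, 0, 10],
    [0, 0, -15, 0, 0, 0, 10],
    [0, 0, -25, 0, 0, 0, 10],
    [0, 0, -30, 0, 0, 0, 10],
    [0, 0, -30, 0, 0, 0, 10],
    [0, 0, -30, 0, 0, 0, 10],
    [0, 0, -20, 0, 0, 0, 10],
    [0, 0, -10, 0, 0, 0, 10],
    [-10, -1, 0, 0, 0, 0, 10],
    [-20, -2, 0, 0, 0, 0, 10],
    [-30, -3, 0, 0, 0, 0, 10],
    [-30, -3, 0, 0, 0, 0, 10],
    [-30, -3, 0, 0, 0, 0, 10],
    [-30, -3, 0, 0, 0, 0, 10],
    [-30, -3, 0, 0, 0, 0, 10],
    [-30, -3, 0, 0, 0, 0, 10],
    [-30, -3, 0, 0, 0, 0, 10],
    [-20, -2, 0, 0, 0, 0, 10],
    [-20, -2, 0, 0, 0, 0, 10],
    [0, 0, 0, 0, 0, 0, 10]
  ]
}}

```text
clock: 18.45
ee_pos: [0.5599, -0.1718, 0.2861]
orientation: [-0.0, 0.708, 0.706, -0.001]
contact_force: [-0.4, 0.0, -1.8]
finger_gap: 0.197
finger_force: 39.1
```

Request:
{"method": "jog_arm", "body": {
  "series": [
    [-15, -2, 0, 0, 0, 0, 10],
    [-25, -3, 0, 0, 0, 0, 10],
    [-25, -3, 0, 0, 0, 0, 10],
    [-25, -3, 0, 0, 0, 0, 10],
    [-16, -4, 0, 0, 0, 0, 10],
    [-10, -2, 0, 0, 0, 0, 10],
    [0, 0, 0, 0, 0, 0, 10],
    [0, 0, 0, 0, 0, 0, 10],
    [0, 0, 0, 0, 0, 0, 10]
  ]
}}

```text
clock: 19.35
ee_pos: [0.5447, -0.2832, 0.2873]
orientation: [-0.0, 0.706, 0.708, 0.0]
contact_force: [0.1, 0.2, -1.6]
finger_gap: 0.2
finger_force: 39.1
```

Request:
{"method": "jog_arm", "body": {
  "series": [
    [-1.4, 1.8, 0, 0, 0, 0, 10],
    [0, 0, 15, 0, 0, 0, 10],
    [0, 0, 20, 0, 0, 0, 10],
    [0, 0, 20, 0, 0, 0, 10],
    [0, 0, 20, 0, 0, 0, 10],
    [0, 0, 20, 0, 0, 0, 10],
    [0, 0, 10, 0, 0, 0, 10],
    [0, 0, 5, 0, 0, 0, 10],
    [0, 0, 0, 0, 0, 0, 10],
    [0, 0, 0, 0, 0, 0, 10]
  ]
}}

```text
clock: 20.35
ee_pos: [0.5464, -0.2859, 0.1781]
orientation: [0.001, 0.707, 0.707, 0.0]
contact_force: [-0.2, 0.7, -0.4]
finger_gap: 0.2
finger_force: 39.1
```

```bash
python3 - <<'E'
from h import *
k=manip.get_calibration('wrist'); s=manip.state(); im=manip.get_image('wrist'); cv2.imwrite('pics/w6.png',im)
print(s['ee_pos'],s['contact_force'])
E
```

```text
[ 0.54641734 -0.28587366  0.17811915] [-0.18652745  0.69621436 -0.42928934]
```

Request:
{"method": "jog_arm", "body": {
  "series": [
    [1.2, 0, 4, 0, 0, 0, 10],
    [0, 0, 6, 0, 0, 0, 10],
    [0, 0, 6, 0, 0, 0, 10],
    [0, 0, 6, 0, 0, 0, 10],
    [0, 0, 6, 0, 0, 0, 10],
    [0, 0, 6, 0, 0, 0, 10],
    [0, 0, 6, 0, 0, 0, 10],
    [0, 0, 6, 0, 0, 0, 10],
    [0, 0, 6, 0, 0, 0, 10],
    [0, 0, 6, 0, 0, 0, 10],
    [0, 0, 4, 0, 0, 0, 10],
    [0, 0, 3, 0, 0, 0, 10],
    [0, 0, 2, 0, 0, 0, 10],
    [0, 0, 1, 0, 0, 0, 10],
    [0, 0, 0, 0, 0, 0, 10],
    [0, 0, 0, 0, 0, 0, 10]
  ]
}}

```text
clock: 22.0
ee_pos: [0.5462, -0.2846, 0.1095]
orientation: [0.0, 0.707, 0.707, -0.0]
contact_force: [-0.5, -0.3, -0.9]
finger_gap: 0.199
finger_force: 39.1
```

Request:
{"method": "jog_arm", "body": {
  "series": [
    [0, 0, 1, 0, 0, 0, 10],
    [0, 0, 0.8, 0, 0, 0, 10],
    [0, 0, 0, 0, 0, 0, 10],
    [0, 0, 0, 0, 0, 0, 10]
  ]
}}

```text
clock: 22.4
ee_pos: [0.5461, -0.2846, 0.1075]
orientation: [0.0, 0.707, 0.707, -0.0]
contact_force: [0.0, -0.5, -0.8]
finger_gap: 0.197
finger_force: 39.1
```

Request:
{"method": "jog_arm", "body": {
  "series": [
    [0, 0, 0, 0, 0, 0, 22],
    [0, 0, 0, 0, 0, 0, 26],
    [0, 0, 0, 0, 0, 0, 32],
    [0, 0, 0, 0, 0, 0, 45],
    [0, 0, 0, 0, 0, 0, 60],
    [0, 0, 0, 0, 0, 0, 80],
    [0, 0, 0, 0, 0, 0, 80],
    [0, 0, 0, 0, 0, 0, 80],
    [0, 0, -10, 0, 0, 0, 80],
    [0, 0, -15, 0, 0, 0, 80],
    [0, 0, -20, 0, 0, 0, 80],
    [0, 0, -20, 0, 0, 0, 80],
    [0, 0, -20, 0, 0, 0, 80],
    [0, 0, -20, 0, 0, 0, 80],
    [0, 0, -20, 0, 0, 0, 80],
    [0, 0, -17, 0, 0, 0, 80],
    [0, 0, 0, 0, 0, 0, 80],
    [0, 0, 0, 0, 0, 0, 80],
    [0, 0, 0, 0, 0, 0, 80]
  ]
}}

```text
clock: 24.3
ee_pos: [0.5459, -0.2844, 0.2491]
orientation: [-0.0, 0.707, 0.707, -0.0]
contact_force: [0.9, -0.6, -0.0]
finger_gap: 0.942
finger_force: 0.0
```

```bash
python3 - <<'E'
from h import *
s=manip.state(); print(s['ee_pos'],s['contact_force'],s['clock'])
im=manip.get_image('wrist'); cv2.imwrite('pics/w7.png',im)
k=manip.get_calibration('wrist')
ref=cv2.imread('pics/w2.png')
print(cv2.absdiff(im,ref)[130:230,280:370].mean())
for n,i in (('before',ref),('after',im)):
    t=ref[150:212,305:347]; r=cv2.matchTemplate(i,t,cv2.TM_CCOEFF_NORMED); print(n,cv2.minMaxLoc(r)[1::2])
for t in ['pencil','pencil_grip']: print(t,[(np.round(d['box']).tolist(),round(d['p'],2)) for d in manip.recognise('wrist',t)][:4])
E
```

```text
[ 0.54587552 -0.2844057   0.24905406] [ 0.91453316 -0.55099384 -0.03354576] 24.3
6.578
before (1.0, (305, 150))
after (0.9829221963882446, (302, 152))
pencil [([324.0, 183.0, 42.0, 61.0], 0.89), ([376.0, 285.0, 26.0, 118.0], 0.78)]
pencil_grip [([324.0, 184.0, 34.0, 60.0], 0.76), ([379.0, 288.0, 28.0, 115.0], 0.59)]
```

The pencil matches its original appearance in the hole: correlation 0.98, a shift of about 2 mm, and upright. The gripper is clear, so I'm handing in.

```bash
python3 -c "
from h import *
print(manip.hand_in())"
```

```text
the job is handed in; nothing more can be done
None
```

The job is handed in, with no verdict shown: the pencil was guided upright about 5 mm above the weld, from the stop-bar end to the other end at 3 cm/s, and put back in its own hole about 2 mm from where it was by the last wrist picture, with about 24 s of the 61 s used.

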